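# Grip a jar in the counter clamp and crack its lid

## Robot

A 6-joint arm with a two-finger parallel gripper is mounted at the origin on a cart in front of the work surface, level with it; the furniture and walls round the work are solid. World frame = base frame: x ahead of the robot, y to its left, z up, the work surface at z = 0. Lengths are in m, angles in degrees, forces in N, time in s.
With the tool pointing down it reaches from about 0.375 to 0.9 m from the base axis. Payload 3.1 kg.
Tool frame: the origin (TCP) lies midway between the tips of the shut fingers; the grasp point (between the pads) lies 19 mm behind it (bot.hold_point_z is the distance from the TCP to the grasp point, in m); z points along the fingers, y is the line along which they close (so a half turn about z gives the same grasp; the last joint's range is limited). The gripper opens to 87 mm and grips with 3 to 60 N. Pads are 19 mm wide; open, the fingers measure 117 mm over their backs; the gripper's body (75 mm by 190 mm) begins 51 mm behind the grasp point.
Start: joints at [-82.305, 30.224, 82.088, -0, 67.689, -10.227], TCP at [0.192, -0.595, 0.223] pointing down, gripper open.
Joint ranges: [-176.69, 176.69], [-43.24, 126.21], [12.49, 139.97], [-82, 262], [0, 151.66], [-163.58, 163.58]. Speed limits (degrees/s): [159.86, 159.86, 180, 180, 180, 180].

## Interface

Orientations are given as a 3x3 rotation matrix whose columns are the frame's x, y, z axes.
In Python, from rig import read_state, optics, order, bot gives the robot as it stands.
- The arm moves only by the tool drive_tool, never from a script. Its argument "steps" is a list of rows, each a list of 7 numbers: the finger opening in mm, from 0 to 87, then the shift along the tool's x, y, z normalised to -1 to 1, where 1 is 0.12 m, then the turn, a rotation vector about the tool's x, y, z normalised to -1 to 1, where 1 is 1.5 rad. In form: [[jaw, tx, ty, tz, ax, ay, az], ...]. A call has 1 to 8 rows; each row is the pose to reach, as a shift and turn from the pose commanded when the call began, along the tool's axes at that moment; what a row does not reach only later rows make up. A row lasts 1/10 s, in which the tool goes at most 50 mm and 8.59 degrees, less where a joint would pass 70% of its speed; a pose out of reach is approached as far as the arm can. A call with a number of a shift or a turn outside -1 to 1 is refused whole. A call with a gripper value outside its range is refused whole. The fingers move at their own pace and stop on an object; the grip force is fixed at half the most. Time passes only in rows, so rows that repeat a pose let the fingers close. It gives the time, the measured TCP pose, the force, the opening and the grip force at its end, in the units of the state.
- read_state(): the state, without advancing time (a new reading comes with each control period).
- optics.capture(name): name is "scene" or "top" or "wrist"; returns a dict with "color" (400x640x3 uint8, blue, green, red), "range_z" (400x640 float32, m along the optical axis (not along the pixel's ray), 0 where there is no reading), "fx", "fy", "cx", "cy" (pixels), "D" ([k1, k2, p1, p2, k3] as OpenCV has them; the pictures are not rectified), "rvec" (rotation vector, rad) and "tvec" (3), from world to camera coordinates, as OpenCV has them. Camera axes: x right, y down, z forward; pixel columns grow to the right and rows downward; lengths in m; the calibration is good to about 2 mm. A picture is of the moment at which its call begins.
- order.hand_in(): hands the job in; it is judged then, once.
The state is a dict: "time_s": time; "joint_positions": joint angles; "qvel": joint speeds; "tau": joint torques, N m; "position": TCP position; "tcp_rot": TCP orientation; "force": force on the tool from outside, world axes, zero at the start; "moment": the same for the moment, N m; "opening": opening from 0.0 (shut) to 1.0 (fully open); "grasp_force": force on a finger pad.
Only numpy, scipy, OpenCV 4.12 (cv2) and the standard library are available. Lean on these libraries where they do the work, as an engineer would, in place of code of your own. Each camera call takes 0.05 s, during which the arm holds its last target. There are 200 camera calls.

## Task

Open the glass jar with the one-handed jar clamp: stand the jar upright on the clamp's deck in front of the V jaw, then slide the other jaw up by its knob until it bears firmly on the jar and stays biting when you let go (about 8 N of squeeze on the jar, and never more than 20 N). Then turn the lid a quarter turn anticlockwise, seen from above, to break it loose, and leave the jar standing gripped in the clamp; do not disturb the things around.

Things in the scene. Friction and masses are not known exactly. Their poses are not given: they have to be found in the camera images.
- clamp: jar clamp held to the counter by suction feet, so it cannot move: grey base 204 x 92 mm, flat deck 14 mm above the counter. Origin: centre of its underside. x runs along the slide, from the sliding jaw (-x end) to the fixed V jaw (+x end); z up. A jar seated in the V has its axis at about x = +50 mm, y = 0 here; between the open jaws it can be set down at x = +35 to +45 mm
- v_jaw: fixed V jaw at the clamp's +x end, 76 mm wide, top 62 mm above the counter: two rubber-faced plates, each turned 40 degrees from square to the slide, that open towards -x and centre a round jar. Its origin is not in the V but 14 mm above the clamp's origin, axes as the clamp's
- jaw_knob (a point): middle of the black ribbed knob on the sliding jaw's block: upright, 25 mm in diameter, 31 mm tall, this point 80 mm above the counter. The block is 50 mm long x 62 mm wide, its top 55 mm up; it slides along the clamp's +x from knob x = -66 mm (open; starts within 14 mm of it) to -10 mm. About 12 N of dry friction drags on it both ways, so it stays where it is left
- jaw_pad: rubber-faced steel pressure plate of the sliding jaw, 60 mm wide, 8 mm thick, from 16 to 60 mm above the counter, on guide pins with stiff springs behind (5 N per mm, solid after 6 mm). Origin: its rubber face, 14 mm above the counter, 43.5 mm ahead (+x) of the knob. Its spring force stays on the jar when the knob is let go, up to the block's 12 N drag
- jar: amber glass jar with a paper band, 66 mm in diameter, 102 mm tall with its lid, about 0.4 kg. Origin: centre of its underside; z runs up its axis
- lid_centre (a point): centre of the jar's steel twist-off lid: 60 mm in diameter, 20 mm tall, its top 10 mm above this point, which is 92 mm above the jar's underside. The jar can be lifted by the lid. Once clamped the jar does not give: take the lid centred and with a light grip (about 20 N)
- jar_lid (a joint): turn of the lid on the jar, rad: 0 closed, growing anticlockwise seen from above, 1.6 at its stop. It needs about 0.16 N m, enough to spin a jar that is not gripped
- salt: bystander: salt shaker behind the clamp, 44 mm across, 90 mm tall; origin at its underside
- mug: bystander: white mug behind the clamp, 78 x 112 mm with its handle, 99 mm tall; origin at its underside
- lime_b: bystander: lime behind the jar, 57 x 47 x 47 mm; origin at its underside
- spoon: bystander: teaspoon lying on the counter near its front edge, 137 mm long; origin at its underside
Not all that is in view belongs to the job. Leave any yellow look-alike of the jar alone.

How it is judged:
By the outcome, as a careful person would: the job done as asked, in the order asked, and still so for the second after the job is handed in, with the robot touching nothing.
It also fails if it takes over 61 s, if anything falls off the work surface, if the arm or the gripper's body presses on something with over 40 N, if the wrist force passes 120 N, or if a joint passes its speed limit or range.

## Working session

There is one attempt and no reset: what is moved stays moved. The work goes in short steps, Python scripts to look and compute and a tool call to move; the robot and the scene stay as the last step left them, time stands still between calls to the robot, and variables do not carry over. Pictures are saved under pics/ and viewed, at most 10 in all, crops included, and the job is handed in when it is done.

Besides the shell and the picture viewer there is one more tool, called after "Request:" by a JSON object that holds its "fn" and its "kwargs", one argument or row to a line. drive_tool: Moves the arm, as the interface text tells. Scaled input: -1 to 1 covers 0.12 m each way for a shift and 1.5 rad each way for a turn. Its arguments: {"type":"object","properties":{"steps":{"type":"array"}},"required":["steps"]}

```bash
mkdir -p pics; ls; python3 - <<'E'
from rig import read_state, optics, order, bot
import cv2, numpy as np
for n in ("scene","top"):
    c=optics.capture(n); cv2.imwrite(f"pics/{n}0.png",c["color"]); np.savez(f"{n}0.npz",**c)
    R=cv2.Rodrigues(np.array(c["rvec"]))[0]; print(n,(-R.T@np.array(c["tvec"]).ravel()).round(3),c["fx"],R[2].round(2))
print(read_state(), bot.hold_point_z)
E
```

```text
pics
scene [-0.059 -0.732  0.482] 376.40671815097767 [ 0.66  0.6  -0.46]
top [ 0.411 -0.22   0.946] 482.5121451655094 [ 0.11  0.   -0.99]
{'time_s': 0.1, 'joint_positions': array([-8.23068731e+01,  3.02741719e+01,  8.21488028e+01, -1.29826861e-04,
        6.76897564e+01, -1.02278279e+01]), 'qvel': array([ 0.0090325 , -0.09000225, -0.14960651, -0.06652267, -0.02845481,
        0.0551973 ]), 'tau': array([-2.13346243e-05, -4.40985596e+01, -1.77150822e+01,  6.34387834e-02,
        5.34238725e-02, -5.94981566e-05]), 'position': array([ 0.19224765, -0.59400554,  0.22166513]), 'tcp_rot': array([[ 9.51481711e-01,  3.07705188e-01, -2.65464878e-04],
       [ 3.07705107e-01, -9.51479777e-01,  1.94953658e-03],
       [ 3.47298059e-04, -1.93663330e-03, -9.99998064e-01]]), 'force': array([-0.90834631, -0.08342816,  0.78307691]), 'moment': array([ 0.02074367, -0.01832536, -0.04825684]), 'grasp_force': 0.0, 'opening': 1.0006761915615352} 0.0187
```

View pics/scene0.png

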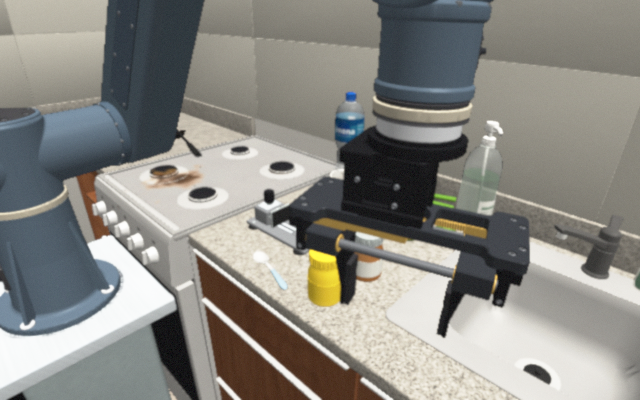

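View pics/top0.png

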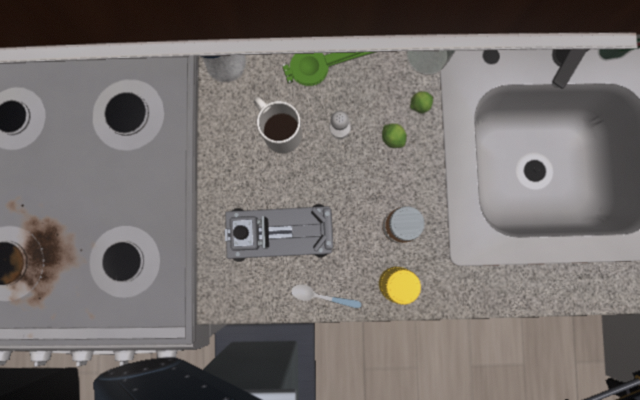

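The top view shows the candidates for the jar: the grey steel lid at (406,224) and the yellow look-alike at (402,286). I choose the grey one, since the scene view shows amber glass with a paper band at (370,258). The knob is at (240,232), the V jaw at (322,232) on the right (clamp +x points about to world -y), the mug at (279,125), the salt at (340,123), the limes at (395,135) and (422,102), and the spoon at (325,296).

```bash
cat > h.py <<'E'
import cv2, numpy as np
def cloud(c):
    """world xyz per pixel from range image"""
    h,w=c["range_z"].shape; K=np.array([[c["fx"],0,c["cx"]],[0,c["fy"],c["cy"]],[0,0,1.]])
    uv=np.stack(np.meshgrid(np.arange(w),np.arange(h)),-1).reshape(-1,1,2).astype(float)
    n=cv2.undistortPoints(uv,K,np.array(c["D"],float)).reshape(h,w,2)
    R=cv2.Rodrigues(np.array(c["rvec"],float))[0]; t=np.array(c["tvec"],float).ravel()
    z=c["range_z"].astype(float); P=np.dstack([n*z[...,None],z])
    W=(P-t)@R; W[z<=0]=np.nan
    return W
def blobs(W,lo,hi,box,minn=25):
    """connected pixel regions with height in lo..hi inside box x0,x1,y0,y1"""
    m=((W[...,2]>lo)&(W[...,2]<hi)&(W[...,0]>box[0])&(W[...,0]<box[1])&(W[...,1]>box[2])&(W[...,1]<box[3])).astype(np.uint8)
    n,l,s,ce=cv2.connectedComponentsWithStats(m)
    out=[]
    for i in range(1,n):
        if s[i,4]<minn: continue
        p=W[l==i]; q=cv2.minEnclosingCircle(p[:,:2].astype(np.float32)); r=cv2.minAreaRect((p[:,:2]*1000).astype(np.float32))
        out.append((ce[i].round(0),s[i,4],p.mean(0).round(4),np.round(q[0],4),round(q[1]*1000,1),np.round(r[1],1),round(r[2],2),np.median(p[:,2]).round(4)))
    return out
E
python3 - <<'E'
from h import *
from rig import optics
c=dict(np.load("top0.npz")); W=cloud(c); box=(.2,.75,-.5,.2)
m=(abs(W[...,2])<.006); print("counter z",np.nanmedian(W[230:260,345:375,2]))
for n,lo,hi in(("lids",.085,.125),("knob",.085,.11),("low",.008,.022),("jaw",.045,.07),("mid",.03,.14)):
    print(n); [print("  ",*b) for b in blobs(W,lo,hi,(.25,.62,-.5,.1))]
w=optics.capture("wrist"); np.savez("w0.npz",**w); V=cloud(w)
print("wrist"); [print("  ",*b) for b in blobs(V,.085,.125,(.1,.62,-.6,.1))]
a=cv2.resize(c["color"][180:320,210:450],None,fx=2.5,fy=2.5); b=cv2.resize(w["color"],(600,375))
o=np.zeros((350+0,1),np.uint8)
b=cv2.resize(w["color"],(400,250)); p=np.zeros((250,600,3),np.uint8); p[:,:400]=b
cv2.imwrite("pics/a.png",np.vstack([a,p]))
E
```

```text
counter z -0.0005268373323241893
lids
   [279. 141.] 90 [ 0.6149 -0.1443  0.0947] [ 0.6194 -0.1435] 24.0 [47.8  8.5] 89.01 0.0961
   [407. 223.] 960 [ 0.4612 -0.3669  0.101 ] [ 0.4618 -0.3682] 31.2 [61.3 59.4] 19.94 0.1014
   [239. 232.] 167 [ 0.4526 -0.0719  0.0917] [ 0.4528 -0.071 ] 13.4 [25.1 24.7] 68.21 0.0921
   [403. 286.] 1001 [ 0.3515 -0.356   0.1013] [ 0.351 -0.357] 31.3 [60.1 60.2] 18.26 0.1017
knob
   [279. 141.] 90 [ 0.6149 -0.1443  0.0947] [ 0.6194 -0.1435] 24.0 [47.8  8.5] 89.01 0.0961
   [407. 223.] 960 [ 0.4612 -0.3669  0.101 ] [ 0.4618 -0.3682] 31.2 [61.3 59.4] 19.94 0.1014
   [239. 232.] 167 [ 0.4526 -0.0719  0.0917] [ 0.4528 -0.071 ] 13.4 [25.1 24.7] 68.21 0.0921
   [403. 286.] 1001 [ 0.3515 -0.356   0.1013] [ 0.351 -0.357] 31.3 [60.1 60.2] 18.26 0.1017
low
   [283. 150.] 37 [ 0.6145 -0.1458  0.015 ] [ 0.6187 -0.1452] 21.8 [ 7.  43.5] 3.21 0.0148
   [186. 263.] 1664 [0.3997 0.047  0.0119] [0.4348 0.0645] 186.9 [ 65.8 369.7] 89.67 0.012
   [281. 233.] 3155 [ 0.4527 -0.1387  0.0133] [ 0.455  -0.1319] 110.6 [ 92.8 203.5] 1.78 0.0133
   [321. 208.] 52 [ 0.4984 -0.2177 
[... 658 characters left out ...]
[ 0.4544 -0.1116] 29.0 [57.7  8.7] 1.75 0.0584
   [388. 280.] 171 [ 0.3603 -0.336   0.0601] [ 0.3517 -0.355 ] 33.1 [35.  65.6] 66.3 0.062
mid
   [281. 144.] 249 [ 0.6145 -0.1454  0.0713] [ 0.6196 -0.1439] 24.4 [48.5  8.8] 89.87 0.074
   [397. 144.] 37 [ 0.6177 -0.3657  0.034 ] [ 0.6181 -0.3655] 13.1 [ 5.4 25.8] 0.54 0.0338
   [324. 228.] 584 [ 0.4579 -0.2219  0.0605] [ 0.4575 -0.2166] 41.4 [79.1 37.2] 1.7 0.0611
   [404. 224.] 1175 [ 0.4599 -0.363   0.0932] [ 0.461  -0.3666] 33.0 [63.2 63.6] 43.54 0.101
   [248. 233.] 1166 [ 0.4526 -0.0815  0.0592] [ 0.4534 -0.0807] 43.7 [62.1 69.3] 1.7 0.0554
   [400. 285.] 1217 [ 0.353  -0.3523  0.0936] [ 0.3516 -0.3553] 33.1 [63.1 62.7] 18.26 0.1012
wrist
```

View pics/a.png

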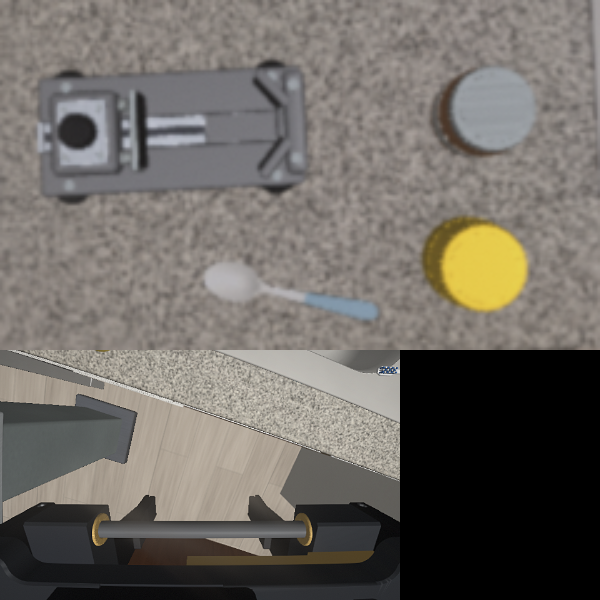

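The crop confirms the grey lid on brown glass at full-image (407,223), with the yellow decoy separate at (403,286). The lid top is at about (0.461,-0.367,0.101) and the knob at (0.453,-0.0715). Clamp +x points to world -y, turned 1.8°.

Request:
{"fn": "drive_tool", "kwargs": {
  "steps": [
    [87,1,-0.37,0,0,0,0],
    [87,1,-0.37,0,0,0,0],
    [87,1,-0.37,0,0,0,0],
    [87,1,-0.37,0,0,0,0]
  ]
}}

```text
time_s: 0.55
position: [0.2955, -0.5121, 0.2222]
tcp_rot: [[0.95, 0.312, 0.0], [0.312, -0.95, 0.003], [0.001, -0.003, -1.0]]
force: [-0.7, -0.7, -0.3]
opening: 1.002
grasp_force: 0.0
```

Request:
{"fn": "drive_tool", "kwargs": {
  "steps": [
    [87,0.9,-0.37,0,0,0,0],
    [87,0.9,-0.37,0,0,0,0],
    [87,0.9,-0.37,0,0,0,0],
    [87,0.9,-0.37,0,0,0,0]
  ]
}}

```text
time_s: 0.95
position: [0.3831, -0.4388, 0.2224]
tcp_rot: [[0.95, 0.311, -0.0], [0.311, -0.95, 0.0], [-0.0, -0.0, -1.0]]
force: [-0.8, -0.5, 0.1]
opening: 1.0
grasp_force: 0.0
```

Request:
{"fn": "drive_tool", "kwargs": {
  "steps": [
    [87,0,0,0,0,0,-0.86],
    [87,0,0,0,0,0,-0.86],
    [87,0,0,0,0,0,-0.86],
    [87,0,0,0,0,0,-0.86],
    [87,0,0,0,0,0,-0.86],
    [87,0,0,0,0,0,-0.86],
    [87,0,0,0,0,0,-0.86],
    [87,0,0,0,0,0,-0.86]
  ]
}}

```text
time_s: 1.75
position: [0.3802, -0.4421, 0.2224]
tcp_rot: [[0.054, 0.999, -0.001], [0.999, -0.054, -0.001], [-0.001, -0.001, -1.0]]
force: [0.2, 1.1, 1.0]
opening: 0.996
grasp_force: 0.0
```

```bash
cat >> h.py <<'E'
def togo(x,y,z,ang,s):
    """shift and turn from state s to a tool-down pose whose tool x points ang degrees, in move units"""
    from scipy.spatial.transform import Rotation as Ro
    R=np.array(s["tcp_rot"]); a=np.radians(ang); c,n=np.cos(a),np.sin(a)
    T=np.array([[c,n,0],[n,-c,0],[0,0,-1.]])
    return (R.T@(np.array([x,y,z])-s["position"])/.12).round(3),(Ro.from_matrix(R.T@T).as_rotvec()/1.5).round(4)
E
python3 - <<'E'
from h import *
from rig import optics,read_state
s=read_state(); print(s["time_s"],s["position"],s["joint_positions"].round(1),s["force"].round(2))
w=optics.capture("wrist"); V=cloud(w); cv2.imwrite("pics/w1.png",w["color"])
for r in((.085,.125),(.04,.07),(.008,.022)):
    print(r); [print("  ",*b) for b in blobs(V,*r,(.25,.62,-.5,.1))]
print(togo(.461,-.3675,.2,91.8,s))
E
```

```text
1.75 [ 0.3802256  -0.44210043  0.22244291] [-60.2  27.   88.3  -0.1  64.7 -57.1] [0.2  1.11 0.98]
(0.085, 0.125)
   [286. 100.] 3680 [ 0.3528 -0.3555  0.1027] [ 0.3523 -0.3559] 31.1 [59.9 60.4] 78.37 0.1028
   [408. 107.] 3755 [ 0.4604 -0.3665  0.1023] [ 0.4622 -0.3672] 31.1 [60.9 60.3] 87.34 0.1027
(0.04, 0.07)
   [318. 104.] 153 [ 0.3795 -0.3595  0.0618] [ 0.3697 -0.3588] 27.6 [55.1 14.7] 79.75 0.0628
   [374. 106.] 535 [ 0.4372 -0.3646  0.0603] [ 0.4572 -0.367 ] 32.2 [64.1 30.5] 85.23 0.0627
(0.008, 0.022)
   [259.  13.] 257 [ 0.32   -0.2594  0.0098] [ 0.3202 -0.261 ] 16.3 [31.8 12.6] 78.12 0.0097
   [523.  96.] 58 [ 0.6164 -0.362   0.0191] [ 0.6179 -0.3619] 13.4 [26.7  4.3] 84.89 0.0194
   [363. 106.] 34 [ 0.4308 -0.3643  0.0157] [ 0.4341 -0.3648] 17.8 [35.4  5.2] 85.56 0.0169
(array([0.657, 0.639, 0.186]), array([-0.0005,  0.0007, -0.0569]))
```

Request:
{"fn": "drive_tool", "kwargs": {
  "steps": [
    [87,0.65,0.64,0.2,0,0,-0.057],
    [87,0.65,0.64,0.2,0,0,-0.057],
    [87,0.65,0.64,0.2,0,0,-0.057],
    [87,0.65,0.64,0.2,0,0,-0.057],
    [87,0.65,0.64,0.2,0,0,-0.057]
  ]
}}

```text
time_s: 2.3
position: [0.4624, -0.3682, 0.1987]
tcp_rot: [[-0.026, 1.0, -0.001], [1.0, 0.026, -0.001], [-0.001, -0.001, -1.0]]
force: [0.4, -0.1, 1.2]
opening: 0.999
grasp_force: 0.0
```

```bash
python3 - <<'E'
from h import *
from rig import read_state
s=read_state(); print(s["position"],s["joint_positions"].round(1))
W=cloud(dict(np.load("top0.npz"))); r=np.hypot(W[...,0]-.461,W[...,1]+.367)
for z in np.arange(.05,.1,.005):
    m=(abs(W[...,2]-z)<.0025)&(r<.05); print(z.round(3),m.sum(),np.nanmedian(r[m]).round(4))
for z in(.12,.076): print(togo(.461,-.367,z,91.8,s))
E
```

```text
[ 0.4623812  -0.36818709  0.19868426] [-49.3  29.2  88.5  -0.1  62.2 -50.8]
0.05 26 0.0319
0.055 11 0.0315
0.06 50 0.0312
0.065 66 0.0297
0.07 22 0.0281
0.075 0 nan
0.08 1 0.0282
0.085 12 0.0292
0.09 12 0.0288
0.095 39 0.0295
(array([ 0.011, -0.011,  0.656]), array([-0.0004,  0.0009, -0.0036]))
(array([ 0.012, -0.011,  1.022]), array([-0.0004,  0.0009, -0.0036]))
  return np.nanmean(a, axis, out=out, keepdims=keepdims)
```

Request:
{"fn": "drive_tool", "kwargs": {
  "steps": [
    [87,0.01,-0.01,0.3,0,0,-0.003],
    [87,0.01,-0.01,0.6,0,0,-0.003],
    [87,0.01,-0.01,0.85,0,0,-0.003],
    [87,0.01,-0.01,1.0,0,0,-0.003],
    [87,0.01,-0.01,1.0,0,0,-0.003]
  ]
}}

```text
time_s: 2.8
position: [0.4593, -0.366, 0.0763]
tcp_rot: [[-0.029, 1.0, -0.004], [1.0, 0.029, 0.003], [0.003, -0.004, -1.0]]
force: [-0.4, 0.2, -1.2]
opening: 1.0
grasp_force: 0.0
```

Request:
{"fn": "drive_tool", "kwargs": {
  "steps": [
    [70,0,0,0.02,0,0,0],
    [64,0,0,0.02,0,0,0],
    [58,0,0,0.02,0,0,0],
    [58,0,0,0.02,0,0,0],
    [58,0,0,0.02,0,0,0]
  ]
}}

```text
time_s: 3.3
position: [0.4621, -0.3657, 0.077]
tcp_rot: [[-0.032, 0.999, 0.001], [0.999, 0.032, -0.001], [-0.001, 0.001, -1.0]]
force: [-1.8, 0.0, 1.4]
opening: 0.69
grasp_force: 0.8
```

Request:
{"fn": "drive_tool", "kwargs": {
  "steps": [
    [55,0,0,0,0,0,0],
    [55,0,0,0,0,0,0],
    [55,0,0,0,0,0,0]
  ]
}}

```text
time_s: 3.6
position: [0.462, -0.3657, 0.0769]
tcp_rot: [[-0.032, 0.999, 0.0], [0.999, 0.032, -0.001], [-0.001, 0.0, -1.0]]
force: [-2.0, -0.1, 5.0]
opening: 0.681
grasp_force: 30.0
```

Request:
{"fn": "drive_tool", "kwargs": {
  "steps": [
    [55,0,0,-0.15,0,0,0],
    [55,0,0,-0.4,0,0,0],
    [55,0,0,-0.6,0,0,0],
    [55,0,0,-0.6,0,0,0]
  ]
}}

```text
time_s: 4.0
position: [0.4635, -0.3668, 0.1505]
tcp_rot: [[-0.032, 0.999, 0.004], [0.999, 0.032, -0.004], [-0.005, 0.004, -1.0]]
force: [0.5, -0.9, -3.0]
opening: 0.68
grasp_force: 30.0
```

```bash
python3 - <<'E'
from h import *
from rig import read_state,optics
s=read_state(); print(s["position"],s["force"].round(2),s["grasp_force"],s["opening"]*87)
print(togo(.4562,-.172,s["position"][2],91.8,s))
c=optics.capture("top"); [print(*b) for b in blobs(cloud(c),.10,.3,(.25,.62,-.5,.1))]
E
```

```text
[ 0.46353987 -0.36677277  0.15049076] [ 0.55 -0.87 -2.97] 30.000156657770276 59.16127818314419
(array([ 1.624, -0.009, -0.008]), array([0.0028, 0.0031, 0.0005]))
[406. 163.] 696 [ 0.5388 -0.3423  0.2574] [ 0.5306 -0.3531] 37.2 [36.1 74.2] 48.11 0.2623
[401. 218.] 170 [ 0.462  -0.3396  0.2092] [ 0.4607 -0.3447] 17.0 [32.7 19. ] 2.08 0.2355
[441. 258.] 353 [ 0.4006 -0.3868  0.26  ] [ 0.4026 -0.3845] 21.8 [39.5 31.3] 39.74 0.2622
```

Request:
{"fn": "drive_tool", "kwargs": {
  "steps": [
    [55,0.2,0,-0.1,0,0,0],
    [55,0.5,0,-0.15,0,0,0],
    [55,0.8,0,-0.15,0,0,0],
    [55,0.8,0,-0.15,0,0,0]
  ]
}}

```text
time_s: 4.45
position: [0.4555, -0.2625, 0.1635]
tcp_rot: [[-0.035, 0.999, -0.008], [0.999, 0.035, 0.009], [0.009, -0.007, -1.0]]
force: [-0.5, -0.4, -3.0]
opening: 0.681
grasp_force: 30.0
```

Request:
{"fn": "drive_tool", "kwargs": {
  "steps": [
    [55,0.3,0,0,0,0,0],
    [55,0.6,0,0,0,0,0],
    [55,0.8,0,0,0,0,0],
    [55,0.83,0,0,0,0,0],
    [55,0.83,0,0,0,0,0],
    [55,0.83,0,0,0,0,0]
  ]
}}

```text
time_s: 5.05
position: [0.4561, -0.1709, 0.1656]
tcp_rot: [[-0.032, 0.999, 0.0], [0.999, 0.032, -0.001], [-0.001, 0.0, -1.0]]
force: [-0.7, -0.1, -3.5]
opening: 0.677
grasp_force: 30.0
```

```bash
python3 - <<'E'
from h import *
from rig import read_state,optics
s=read_state(); print(s["position"],s["force"].round(2),s["qvel"].round(2))
print(togo(.4562,-.171,.093,91.8,s))
c=optics.capture("scene"); t=optics.capture("top")
cv2.imwrite("pics/b.png",np.vstack([cv2.resize(c["color"][160:300,200:440],(600,300)),cv2.resize(t["color"][160:290,200:440],(600,300))]))
E
```

```text
[ 0.45607218 -0.17094758  0.16555056] [-0.68 -0.1  -3.48] [-0.6  -0.28 -0.64  0.12  0.25  0.08]
(array([-0.   ,  0.001,  0.605]), array([0.    , 0.0003, 0.0002]))
```

View pics/b.png

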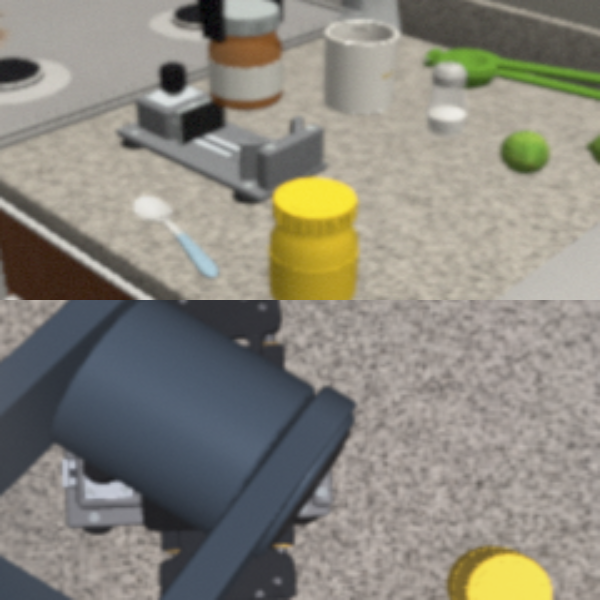

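The jar hangs upright over the clamp, in view at (247,80) in the crop, between pad and V. Lowering it.

Request:
{"fn": "drive_tool", "kwargs": {
  "steps": [
    [55,0,0,0.25,0,0,0],
    [55,0,0,0.45,0,0,0],
    [55,0,0,0.56,0,0,0],
    [55,0,0,0.59,0,0,0],
    [55,0,0,0.6,0,0,0],
    [55,0,0,0.6,0,0,0]
  ]
}}

```text
time_s: 5.75
position: [0.4562, -0.1707, 0.0946]
tcp_rot: [[-0.031, 1.0, 0.001], [1.0, 0.031, -0.001], [-0.001, 0.001, -1.0]]
force: [0.0, 0.1, -1.9]
opening: 0.683
grasp_force: 30.0
```

Request:
{"fn": "drive_tool", "kwargs": {
  "steps": [
    [55,0,0,0.006,0,0,0],
    [55,0,0,0.012,0,0,0],
    [55,0,0,0.018,0,0,0],
    [55,0,0,0.018,0,0,0]
  ]
}}

```text
time_s: 6.15
position: [0.4557, -0.1699, 0.0922]
tcp_rot: [[-0.032, 0.999, 0.0], [0.999, 0.032, -0.0], [-0.0, 0.0, -1.0]]
force: [0.1, -0.0, -3.2]
opening: 0.685
grasp_force: 30.0
```

Request:
{"fn": "drive_tool", "kwargs": {
  "steps": [
    [55,0,0,0.006,0,0,0],
    [55,0,0,0.012,0,0,0],
    [55,0,0,0.012,0,0,0]
  ]
}}

```text
time_s: 6.45
position: [0.4557, -0.17, 0.091]
tcp_rot: [[-0.032, 0.999, 0.0], [0.999, 0.032, -0.0], [-0.0, 0.0, -1.0]]
force: [-0.7, -0.2, 1.6]
opening: 0.683
grasp_force: 30.0
```

Request:
{"fn": "drive_tool", "kwargs": {
  "steps": [
    [66,0,0,0,0,0,0],
    [75,0,0,0,0,0,0],
    [80,0,0,0,0,0,0],
    [80,0,0,0,0,0,0]
  ]
}}

```text
time_s: 6.85
position: [0.4558, -0.17, 0.0905]
tcp_rot: [[-0.032, 0.999, 0.0], [0.999, 0.032, -0.0], [-0.0, 0.0, -1.0]]
force: [0.0, 0.7, -0.1]
opening: 0.897
grasp_force: 0.0
```

Request:
{"fn": "drive_tool", "kwargs": {
  "steps": [
    [80,0,0,-0.2,0,0,0],
    [80,0,0,-0.6,0,0,0],
    [80,0,0,-0.9,0,0,0],
    [80,0,0,-0.9,0,0,0]
  ]
}}

```text
time_s: 7.25
position: [0.4587, -0.1718, 0.2031]
tcp_rot: [[-0.032, 0.999, 0.009], [0.999, 0.032, -0.006], [-0.006, 0.009, -1.0]]
force: [1.3, -0.7, -0.1]
opening: 0.918
grasp_force: 0.0
```

```bash
python3 - <<'E'
from h import *
from rig import read_state,optics
s=read_state(); print(s["position"],s["joint_positions"].round(1),s["opening"])
c=optics.capture("wrist");V=cloud(c)
for r in((.107,.13),(.083,.102),(.05,.07)): print(r); [print(*b) for b in blobs(V,*r,(.25,.62,-.5,.1))]
print(togo(.4531,-.0718,.195,91.8,s),togo(.4531,-.0718,.085,91.8,s))
cv2.imwrite("pics/c.png",c["color"])
E
```

```text
[ 0.45874113 -0.17178061  0.20312006] [-33.6  21.2 102.8   0.   55.3 -35.5] 0.9180982446672256
(0.107, 0.13)
[318. 200.] 3644 [ 0.4561 -0.1693  0.1165] [ 0.456  -0.1713] 30.8 [59.8 59.9] 88.32 0.1167
(0.083, 0.102)
[319.  79.] 705 [ 0.4539 -0.0706  0.0929] [ 0.454  -0.0704] 13.1 [25.  25.1] 34.46 0.0933
[492. 168.] 616 [ 0.615 -0.141  0.093] [ 0.6196 -0.1425] 24.0 [ 8.1 47.8] 0.04 0.0937
[304. 167.] 44 [ 0.4417 -0.1467  0.0891] [ 0.4413 -0.1486] 9.3 [18.3  3.7] 29.63 0.0852
[326. 166.] 79 [ 0.4625 -0.1446  0.0885] [ 0.4638 -0.1477] 13.6 [ 5.7 27. ] 73.39 0.0853
[232. 334.] 412 [ 0.3663 -0.3322  0.0942] [ 0.3676 -0.3378] 19.7 [12.9 38.1] 62.14 0.0946
(0.05, 0.07)
[319.  82.] 2653 [ 0.454  -0.0706  0.0555] [ 0.4538 -0.07  ] 36.8 [61.2 49.6] 1.86 0.0557
[319. 124.] 508 [ 0.4548 -0.1093  0.0591] [ 0.4552 -0.1082] 28.9 [57.7  7.5] 1.67 0.0598
[475. 161.] 445 [ 0.6147 -0.1407  0.0603] [ 0.6199 -0.1426] 24.1 [48.1  8.6] 89.88 0.0606
[319. 159.] 185 [ 0.456  -0.1432  0.0608] [ 0.4556 -0.1582] 30.0 [59.8 20. ] 2.57 0.0619
[321. 233.] 1042 [ 0.4597 -0.2232  0.0618] [ 0.4582 -0.2138] 41.0 [79.6 35.9] 1.94 0.0623
[247. 320.] 429 [ 0.3753 -0.3394  0.0613] [ 0.3709 -0.3494] 25.8 [15.2 51.3] 19.51 0.0623
(array([ 0.835, -0.021,  0.062]), array([0.0061, 0.0043, 0.0006])) (array([ 0.841, -0.029,  0.979]), array([0.0061, 0.0043, 0.0006]))
```

View pics/c.png

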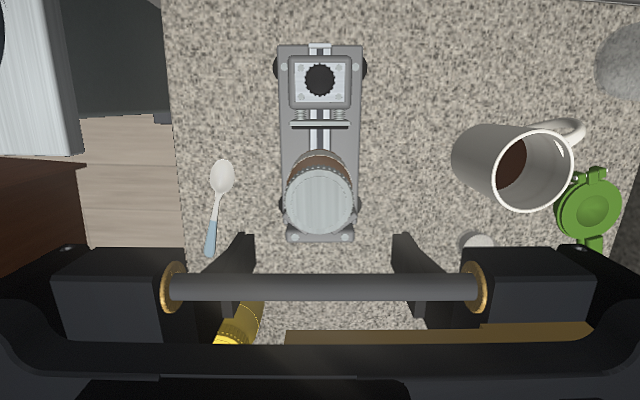

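The jar stands on the deck between the pad and the V (lid at (318,200)), and the knob is at (319,79), clear of the mug and salt. Going to the knob.

Request:
{"fn": "drive_tool", "kwargs": {
  "steps": [
    [60,0.3,-0.02,0,0,0,0],
    [50,0.7,-0.02,0,0,0,0],
    [45,0.83,-0.02,0,0,0,0],
    [45,0.83,-0.02,0,0,0,0],
    [45,0.83,-0.02,0,0,0,0]
  ]
}}

```text
time_s: 7.8
position: [0.4498, -0.0704, 0.1977]
tcp_rot: [[-0.033, 0.999, -0.001], [0.999, 0.033, 0.0], [0.0, -0.001, -1.0]]
force: [0.6, 0.5, 0.2]
opening: 0.562
grasp_force: 0.0
```

```bash
python3 - <<'E'
from h import *
from rig import read_state,optics
s=read_state(); print(s["position"],s["joint_positions"].round(1),s["opening"])
V=cloud(optics.capture("wrist")); [print(*b) for b in blobs(V,.083,.102,(.4,.5,-.12,.0))]
print(togo(.4535,-.0714,.066,91.8,s))
E
```

```text
[ 0.44979659 -0.0704338   0.19768947] [-23.   19.5 107.2  -0.   53.4 -24.9] 0.561711903743719
[327. 196.] 611 [ 0.4534 -0.0688  0.0924] [ 0.4533 -0.0704] 13.4 [25.9 25.8] 21.62 0.0931
(array([-0.009,  0.032,  1.097]), array([-0.0009, -0.0001,  0.0011]))
```

Request:
{"fn": "drive_tool", "kwargs": {
  "steps": [
    [45,-0.005,0.03,0.3,0,0,0],
    [45,-0.005,0.03,0.6,0,0,0],
    [45,-0.005,0.03,0.85,0,0,0],
    [45,-0.005,0.03,0.98,0,0,0],
    [45,-0.005,0.03,1.0,0,0,0],
    [45,-0.005,0.03,1.0,0,0,0]
  ]
}}

```text
time_s: 8.45
position: [0.4538, -0.0719, 0.0781]
tcp_rot: [[-0.031, 1.0, -0.001], [1.0, 0.031, 0.0], [0.0, -0.001, -1.0]]
force: [0.1, 0.9, 0.2]
opening: 0.517
grasp_force: 0.0
```

Request:
{"fn": "drive_tool", "kwargs": {
  "steps": [
    [40,0,0,0.09,0,0,0],
    [32,0,0,0.09,0,0,0],
    [27,0,0,0.09,0,0,0],
    [22,0,0,0.09,0,0,0],
    [22,0,0,0.09,0,0,0],
    [22,0,0,0.09,0,0,0]
  ]
}}

```text
time_s: 9.05
position: [0.4535, -0.0709, 0.0681]
tcp_rot: [[-0.033, 0.999, -0.0], [0.999, 0.033, -0.0], [-0.0, -0.0, -1.0]]
force: [-1.3, -0.3, 3.6]
opening: 0.281
grasp_force: 30.0
```

Request:
{"fn": "drive_tool", "kwargs": {
  "steps": [
    [22,-0.04,0,0,0,0,0],
    [22,-0.08,0,0,0,0,0],
    [22,-0.12,0,0,0,0,0],
    [22,-0.16,0,0,0,0,0]
  ]
}}

```text
time_s: 9.45
position: [0.4539, -0.0874, 0.0681]
tcp_rot: [[-0.03, 1.0, -0.0], [1.0, 0.03, 0.004], [0.004, -0.0, -1.0]]
force: [2.8, 12.8, 5.9]
opening: 0.278
grasp_force: 30.0
```

Request:
{"fn": "drive_tool", "kwargs": {
  "steps": [
    [22,-0.015,0,0,0,0,0],
    [22,-0.03,0,0,0,0,0],
    [22,-0.045,0,0,0,0,0],
    [22,-0.06,0,0,0,0,0]
  ]
}}

```text
time_s: 9.85
position: [0.4541, -0.0944, 0.0681]
tcp_rot: [[-0.03, 1.0, -0.001], [1.0, 0.03, 0.004], [0.004, -0.0, -1.0]]
force: [3.5, 12.3, 5.2]
opening: 0.28
grasp_force: 30.0
```

Request:
{"fn": "drive_tool", "kwargs": {
  "steps": [
    [22,-0.01,0.005,0,0,0,0],
    [22,-0.02,0.005,0,0,0,0],
    [22,-0.03,0.005,0,0,0,0],
    [22,-0.04,0.005,0,0,0,0],
    [22,-0.05,0.005,0,0,0,0]
  ]
}}

```text
time_s: 10.35
position: [0.4543, -0.0996, 0.0681]
tcp_rot: [[-0.03, 1.0, -0.002], [1.0, 0.03, 0.006], [0.006, -0.002, -1.0]]
force: [3.0, 13.0, 8.1]
opening: 0.276
grasp_force: 30.0
```

Request:
{"fn": "drive_tool", "kwargs": {
  "steps": [
    [22,-0.008,0,0,0,0,0],
    [22,-0.016,0,0,0,0,0],
    [22,-0.02,0,0,0,0,0],
    [22,-0.02,0,0,0,0,0]
  ]
}}

```text
time_s: 10.75
position: [0.4543, -0.1021, 0.0681]
tcp_rot: [[-0.03, 1.0, -0.002], [1.0, 0.03, 0.006], [0.006, -0.002, -1.0]]
force: [3.0, 12.8, 6.7]
opening: 0.279
grasp_force: 30.0
```

Request:
{"fn": "drive_tool", "kwargs": {
  "steps": [
    [22,-0.005,0,0,0,0,0],
    [22,-0.01,0,0,0,0,0],
    [22,-0.01,0,0,0,0,0]
  ]
}}

```text
time_s: 11.05
position: [0.4544, -0.1033, 0.0681]
tcp_rot: [[-0.03, 1.0, -0.002], [1.0, 0.03, 0.006], [0.006, -0.002, -1.0]]
force: [2.2, 13.0, 6.9]
opening: 0.285
grasp_force: 30.0
```

Request:
{"fn": "drive_tool", "kwargs": {
  "steps": [
    [22,-0.005,0,0,0,0,0],
    [22,-0.01,0,0,0,0,0],
    [22,-0.01,0,0,0,0,0]
  ]
}}

```text
time_s: 11.35
position: [0.4544, -0.1044, 0.0681]
tcp_rot: [[-0.03, 1.0, -0.002], [1.0, 0.03, 0.006], [0.006, -0.002, -1.0]]
force: [2.2, 13.7, 6.9]
opening: 0.277
grasp_force: 30.0
```

```bash
python3 - <<'E'
from h import *
from rig import read_state,optics
c=optics.capture("scene"); cv2.imwrite("pics/d.png",cv2.resize(c["color"][170:270,230:420],(760,400),interpolation=cv2.INTER_CUBIC))
V=cloud(optics.capture("wrist"))
for r in((.105,.13),(.055,.07)): [print(*b) for b in blobs(V,*r,(.25,.58,-.5,.1))]
E
```

```text
[284. 268.] 242 [ 0.4371 -0.0945  0.1093] [ 0.437  -0.0958] 6.2 [ 2.7 12.1] 72.39 0.1092
[362. 269.] 238 [ 0.4721 -0.0935  0.1093] [ 0.4723 -0.0951] 6.3 [12.4  3.2] 21.21 0.1091
[288. 311.] 351 [ 0.4399 -0.109   0.1199] [ 0.4381 -0.1067] 9.4 [ 5.1 18.6] 2.29 0.118
[358. 311.] 351 [ 0.4701 -0.1082  0.1199] [ 0.4717 -0.1058] 9.5 [ 5.1 18.8] 2.25 0.118
[323. 222.] 1935 [ 0.4546 -0.0915  0.0575] [ 0.455 -0.094] 28.4 [54.2 22.4] 0.2 0.0569
[324. 310.] 806 [ 0.4567 -0.1495  0.064 ] [ 0.4566 -0.159 ] 24.9 [13.7 49.5] 89.61 0.0644
```

View pics/d.png

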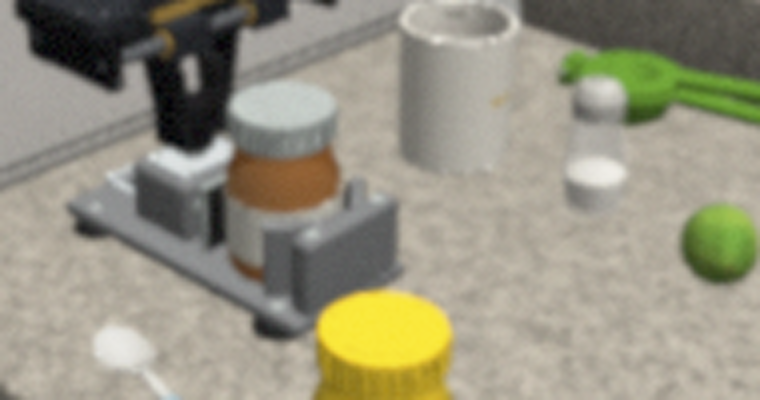

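The jar stands upright near the V with the pad against it. The force is still only the block's drag plus jar friction, so I continue in small steps.

Request:
{"fn": "drive_tool", "kwargs": {
  "steps": [
    [22,-0.004,0,0,0,0,0],
    [22,-0.008,0,0,0,0,0],
    [22,-0.008,0,0,0,0,0]
  ]
}}

```text
time_s: 11.75
position: [0.4545, -0.1054, 0.0681]
tcp_rot: [[-0.03, 1.0, -0.002], [1.0, 0.03, 0.006], [0.006, -0.002, -1.0]]
force: [2.5, 14.6, 7.8]
opening: 0.278
grasp_force: 30.0
```

Request:
{"fn": "drive_tool", "kwargs": {
  "steps": [
    [22,-0.004,0,0,0,0,0],
    [22,-0.008,0,0,0,0,0],
    [22,-0.008,0,0,0,0,0]
  ]
}}

```text
time_s: 12.05
position: [0.4545, -0.1061, 0.0681]
tcp_rot: [[-0.029, 1.0, -0.002], [1.0, 0.029, 0.006], [0.006, -0.002, -1.0]]
force: [1.9, 14.3, 6.9]
opening: 0.277
grasp_force: 30.0
```

Request:
{"fn": "drive_tool", "kwargs": {
  "steps": [
    [22,-0.004,0,0,0,0,0],
    [22,-0.008,0,0,0,0,0],
    [22,-0.008,0,0,0,0,0]
  ]
}}

```text
time_s: 12.35
position: [0.4545, -0.1066, 0.0681]
tcp_rot: [[-0.029, 1.0, -0.002], [1.0, 0.029, 0.007], [0.007, -0.002, -1.0]]
force: [3.4, 16.3, 7.8]
opening: 0.275
grasp_force: 30.0
```

Request:
{"fn": "drive_tool", "kwargs": {
  "steps": [
    [22,-0.004,0,0,0,0,0],
    [22,-0.008,0,0,0,0,0],
    [22,-0.008,0,0,0,0,0]
  ]
}}

```text
time_s: 12.65
position: [0.4544, -0.107, 0.0681]
tcp_rot: [[-0.029, 1.0, -0.002], [1.0, 0.029, 0.008], [0.008, -0.002, -1.0]]
force: [3.6, 18.7, 8.2]
opening: 0.278
grasp_force: 30.0
```

Request:
{"fn": "drive_tool", "kwargs": {
  "steps": [
    [22,-0.004,0,0,0,0,0],
    [22,-0.008,0,0,0,0,0],
    [22,-0.008,0,0,0,0,0]
  ]
}}

```text
time_s: 12.95
position: [0.4545, -0.1075, 0.0681]
tcp_rot: [[-0.028, 1.0, -0.002], [1.0, 0.028, 0.008], [0.008, -0.002, -1.0]]
force: [4.4, 19.6, 7.8]
opening: 0.28
grasp_force: 30.0
```

Request:
{"fn": "drive_tool", "kwargs": {
  "steps": [
    [22,-0.003,0,0,0,0,0],
    [22,-0.006,0,0,0,0,0],
    [22,-0.006,0,0,0,0,0]
  ]
}}

```text
time_s: 13.25
position: [0.4544, -0.1078, 0.0681]
tcp_rot: [[-0.028, 1.0, -0.002], [1.0, 0.028, 0.009], [0.009, -0.002, -1.0]]
force: [4.9, 22.6, 7.9]
opening: 0.282
grasp_force: 30.0
```

Request:
{"fn": "drive_tool", "kwargs": {
  "steps": [
    [22,0.01,0,0,0,0,0],
    [22,0.02,0,0,0,0,0],
    [22,0.026,0,0,0,0,0],
    [22,0.026,0,0,0,0,0]
  ]
}}

```text
time_s: 13.65
position: [0.4545, -0.1076, 0.0681]
tcp_rot: [[-0.031, 1.0, -0.002], [1.0, 0.031, 0.004], [0.004, -0.002, -1.0]]
force: [1.4, 10.1, 7.1]
opening: 0.277
grasp_force: 30.0
```

Request:
{"fn": "drive_tool", "kwargs": {
  "steps": [
    [22,0.01,0,0,0,0,0],
    [30,0.01,0,0,0,0,0],
    [40,0.01,0,0,0,0,0],
    [45,0.01,0,0,0,0,0],
    [45,0.01,0,0,0,0,0]
  ]
}}

```text
time_s: 14.15
position: [0.4558, -0.1096, 0.0677]
tcp_rot: [[-0.032, 0.999, 0.0], [0.999, 0.032, -0.0], [-0.0, 0.0, -1.0]]
force: [0.2, -0.2, 0.0]
opening: 0.489
grasp_force: 0.0
```

Request:
{"fn": "drive_tool", "kwargs": {
  "steps": [
    [45,0,0,-0.15,0,0,0],
    [55,0,0,-0.5,0,0,0],
    [70,0,0,-0.9,0,0,0],
    [80,0,0,-1,0,0,0],
    [80,0,0,-1,0,0,0]
  ]
}}

```text
time_s: 14.65
position: [0.4571, -0.1102, 0.1901]
tcp_rot: [[-0.032, 0.999, 0.006], [0.999, 0.032, -0.003], [-0.003, 0.006, -1.0]]
force: [-0.3, -0.5, 0.7]
opening: 0.794
grasp_force: 0.0
```

```bash
python3 - <<'E'
from h import *
from rig import read_state,optics
s=read_state(); print(s["position"],s["tcp_rot"].round(3),s["opening"])
t=optics.capture("top")
V=cloud(optics.capture("wrist"))
for r in((.105,.13),(.085,.1),(.05,.07)): print(r);[print(*b) for b in blobs(V,*r,(.4,.5,-.26,.0))]
print("top",[b for b in blobs(cloud(t),.105,.13,(.4,.5,-.26,0))])
E
```

```text
[ 0.45713497 -0.11020664  0.19005122] [[-0.032  0.999  0.006]
 [ 0.999  0.032 -0.003]
 [-0.003  0.006 -1.   ]] 0.7940767731390925
(0.105, 0.13)
[320. 263.] 1152 [ 0.4558 -0.1601  0.1146] [ 0.4561 -0.1713] 28.6 [57.  21.5] 2.87 0.1161
[320. 306.] 458 [ 0.4571 -0.2019  0.1164] [ 0.457  -0.1976] 23.1 [46.  14.9] 0.71 0.1164
(0.085, 0.1)
[321. 196.] 639 [ 0.4544 -0.1056  0.0926] [ 0.4544 -0.1069] 13.3 [24.4 25.4] 89.43 0.0932
[320. 248.] 248 [ 0.4556 -0.1577  0.0892] [ 0.455  -0.1705] 25.9 [51.6 19.7] 5.31 0.0877
(0.05, 0.07)
[321. 182.] 2081 [ 0.4546 -0.102   0.0556] [ 0.4544 -0.1065] 37.2 [61.9 48.8] 2.1 0.0557
[321. 226.] 936 [ 0.4561 -0.1479  0.0596] [ 0.4554 -0.1592] 35.2 [63.6 34.3] 2.6 0.0598
[355. 270.] 31 [ 0.4938 -0.1994  0.0568] [ 0.4941 -0.2   ] 4.1 [2.3 7.9] 65.36 0.0575
top [(array([301., 228.]), np.int32(956), array([ 0.4554, -0.1824,  0.1156]), array([ 0.4559, -0.1821]), 30.8, array([58.9, 59. ]), 89.27, np.float64(0.1157))]
```

Request:
{"fn": "drive_tool", "kwargs": {
  "steps": [
    [82,-0.3,-0.013,0,0,0,0],
    [82,-0.55,-0.013,0,0,0,0],
    [82,-0.6,-0.013,0,0,0,0],
    [82,-0.6,-0.013,0,0,0,0],
    [82,-0.6,-0.013,0,0,0,0],
    [82,-0.6,-0.013,0,0,0,0]
  ]
}}

```text
time_s: 15.35
position: [0.4556, -0.1798, 0.1871]
tcp_rot: [[-0.033, 0.999, -0.002], [0.999, 0.033, 0.002], [0.002, -0.002, -1.0]]
force: [-0.5, 0.5, -0.6]
opening: 0.943
grasp_force: 0.0
```

```bash
python3 - <<'E'
from h import *
from rig import read_state,optics
s=read_state(); print(s["position"],s["joint_positions"].round(1),s["opening"])
V=cloud(optics.capture("wrist"))
for r in((.105,.13),(.085,.1)): print(r);[print(*b) for b in blobs(V,*r,(.4,.5,-.26,.0))]
print(togo(.4566,-.182,.09,91.8,s))
E
```

```text
[ 0.45555604 -0.17983685  0.18708047] [-34.7  22.9 103.3   0.   54.  -36.5] 0.9428697677299174
(0.105, 0.13)
[324. 208.] 4116 [ 0.4563 -0.1789  0.1164] [ 0.456  -0.1815] 31.1 [60.5 59.8] 36.1 0.1167
(0.085, 0.1)
[325. 116.] 748 [ 0.455  -0.1067  0.093 ] [ 0.4548 -0.107 ] 13.4 [25.4 25.5] 39.63 0.0933
(array([-0.02 ,  0.01 ,  0.809]), array([-0.0012, -0.0011,  0.0009]))
```

Request:
{"fn": "drive_tool", "kwargs": {
  "steps": [
    [82,-0.02,0.01,0.3,0,0,0],
    [82,-0.02,0.01,0.6,0,0,0],
    [82,-0.02,0.01,0.78,0,0,0],
    [82,-0.02,0.01,0.8,0,0,0],
    [82,-0.02,0.01,0.8,0,0,0],
    [82,-0.02,0.01,0.8,0,0,0]
  ]
}}

```text
time_s: 16.0
position: [0.4584, -0.1838, 0.0928]
tcp_rot: [[-0.033, 0.999, 0.002], [0.999, 0.033, -0.001], [-0.001, 0.002, -1.0]]
force: [0.1, 0.5, 1.0]
opening: 0.942
grasp_force: 0.0
```

Request:
{"fn": "drive_tool", "kwargs": {
  "steps": [
    [72,0,0,0,0,0,0],
    [66,0,0,0,0,0,0],
    [63,0,0,0,0,0,0],
    [61,0,0,0,0,0,0],
    [61,0,0,0,0,0,0]
  ]
}}

```text
time_s: 16.5
position: [0.4572, -0.1836, 0.0919]
tcp_rot: [[-0.032, 0.999, -0.001], [0.999, 0.032, -0.0], [0.0, -0.001, -1.0]]
force: [-1.3, -0.3, 1.6]
opening: 0.71
grasp_force: 0.8
```

Request:
{"fn": "drive_tool", "kwargs": {
  "steps": [
    [61,0.012,-0.004,0,0,0,0],
    [61,0.012,-0.004,0,0,0,0],
    [61,0.012,-0.004,0,0,0,0]
  ]
}}

```text
time_s: 16.8
position: [0.4567, -0.182, 0.0917]
tcp_rot: [[-0.032, 0.999, -0.001], [0.999, 0.032, 0.001], [0.001, -0.001, -1.0]]
force: [-0.3, -0.2, 0.7]
opening: 0.703
grasp_force: 0.6
```

Request:
{"fn": "drive_tool", "kwargs": {
  "steps": [
    [60,0,0,0,0,0,0],
    [59.5,0,0,0,0,0,0],
    [59.5,0,0,0,0,0,0],
    [59.5,0,0,0,0,0,0]
  ]
}}

```text
time_s: 17.2
position: [0.4563, -0.182, 0.0916]
tcp_rot: [[-0.032, 0.999, -0.002], [0.999, 0.032, 0.001], [0.001, -0.002, -1.0]]
force: [-3.4, -0.0, 2.0]
opening: 0.687
grasp_force: 8.8
```

Request:
{"fn": "drive_tool", "kwargs": {
  "steps": [
    [59.3,0,-0.006,0,0,0,0],
    [59,0,-0.006,0,0,0,0],
    [59,0,-0.006,0,0,0,0],
    [59,0,-0.006,0,0,0,0]
  ]
}}

```text
time_s: 17.6
position: [0.4563, -0.182, 0.0917]
tcp_rot: [[-0.032, 0.999, -0.0], [0.999, 0.032, 0.0], [0.0, -0.0, -1.0]]
force: [-1.8, 0.8, 0.8]
opening: 0.689
grasp_force: 20.5
```

Request:
{"fn": "drive_tool", "kwargs": {
  "steps": [
    [59,0,0,0,0,0,-0.05],
    [59,0,0,0,0,0,-0.1],
    [59,0,0,0,0,0,-0.15],
    [59,0,0,0,0,0,-0.2],
    [59,0,0,0,0,0,-0.25],
    [59,0,0,0,0,0,-0.3]
  ]
}}

```text
time_s: 18.2
position: [0.4568, -0.1824, 0.0917]
tcp_rot: [[-0.465, 0.885, 0.001], [0.885, 0.465, -0.0], [-0.001, 0.001, -1.0]]
force: [-1.1, 0.2, -0.2]
opening: 0.686
grasp_force: 20.6
```

```bash
python3 - <<'E'
from h import *
from rig import read_state
s=read_state(); print(s["position"],s["force"].round(1),s["moment"].round(2),s["grasp_force"],s["opening"]*87,s["joint_positions"].round(1))
E
```

```text
[ 0.45681042 -0.18241458  0.09172292] [-1.1  0.2 -0.2] [ 0.04  0.17 -0.13] 20.560481809079647 59.70119018582096 [-34.8  32.4 107.7   0.   39.9 -62.6]
```

Request:
{"fn": "drive_tool", "kwargs": {
  "steps": [
    [59,0,0,0,0,0,-0.05],
    [59,0,0,0,0,0,-0.1],
    [59,0,0,0,0,0,-0.15],
    [59,0,0,0,0,0,-0.2],
    [59,0,0,0,0,0,-0.25],
    [59,0,0,0,0,0,-0.3],
    [59,0,0,0,0,0,-0.35],
    [59,0,0,0,0,0,-0.4]
  ]
}}

```text
time_s: 19.0
position: [0.4569, -0.1824, 0.0917]
tcp_rot: [[-0.884, 0.468, 0.001], [0.468, 0.884, -0.0], [-0.001, 0.0, -1.0]]
force: [-1.8, 0.4, -0.8]
opening: 0.68
grasp_force: 20.6
```

Request:
{"fn": "drive_tool", "kwargs": {
  "steps": [
    [59,0,0,0,0,0,-0.05],
    [59,0,0,0,0,0,-0.1],
    [59,0,0,0,0,0,-0.15],
    [59,0,0,0,0,0,-0.2],
    [59,0,0,0,0,0,-0.25],
    [59,0,0,0,0,0,-0.3],
    [59,0,0,0,0,0,-0.34],
    [59,0,0,0,0,0,-0.34]
  ]
}}

```text
time_s: 19.8
position: [0.4569, -0.1824, 0.0917]
tcp_rot: [[-1.0, -0.021, 0.001], [-0.021, 1.0, -0.0], [-0.001, -0.0, -1.0]]
force: [-0.1, 1.9, -1.1]
opening: 0.685
grasp_force: 20.6
```

```bash
python3 - <<'E'
from h import *
from rig import read_state,optics
s=read_state(); print(s["position"],s["tcp_rot"][:2,0],s["force"].round(1),s["moment"].round(2),s["grasp_force"],s["joint_positions"].round(1))
c=optics.capture("scene"); cv2.imwrite("pics/e.png",cv2.resize(c["color"][170:270,230:420],(760,400),interpolation=cv2.INTER_CUBIC))
E
```

```text
[ 0.45689906 -0.18239755  0.0917152 ] [-0.99977426 -0.02121111] [-0.1  1.9 -1.1] [ 0.23 -0.04  0.14] 20.592909548431635 [ -34.8   32.4  107.7    0.    39.9 -126.1]
```

View pics/e.png

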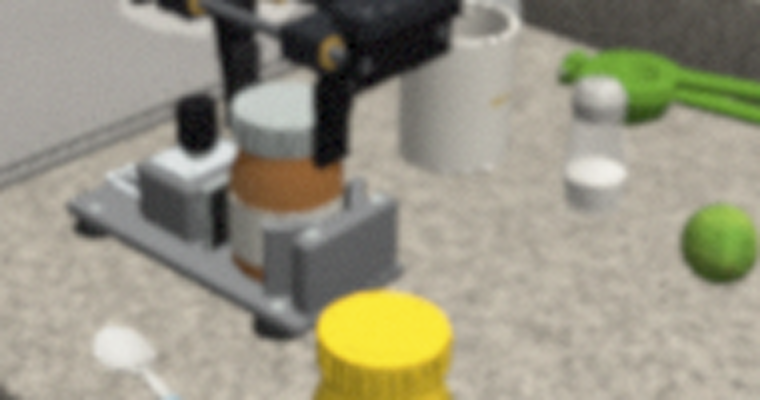

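The jar is seated between pad and V with the lid gripped and the tool turned 89.4°. Releasing the lid and backing off upwards.

Request:
{"fn": "drive_tool", "kwargs": {
  "steps": [
    [62,0,0,0,0,0,0],
    [66,0,0,0,0,0,0],
    [68,0,0,0,0,0,0],
    [70,0,0,0,0,0,0],
    [70,0,0,0,0,0,0]
  ]
}}

```text
time_s: 20.35
position: [0.4565, -0.1824, 0.0918]
tcp_rot: [[-1.0, -0.021, 0.0], [-0.021, 1.0, -0.0], [-0.0, -0.0, -1.0]]
force: [1.0, -0.7, 0.3]
opening: 0.799
grasp_force: 0.0
```

Request:
{"fn": "drive_tool", "kwargs": {
  "steps": [
    [70,0,0,-0.15,0,0,0],
    [70,0,0,-0.4,0,0,0],
    [70,0,0,-0.8,0,0,0],
    [70,0,0,-1,0,0,0],
    [70,0,0,-1,0,0,0]
  ]
}}

```text
time_s: 20.85
position: [0.4586, -0.1838, 0.2155]
tcp_rot: [[-1.0, -0.021, 0.008], [-0.021, 1.0, -0.005], [-0.007, -0.005, -1.0]]
force: [0.1, -0.6, 0.3]
opening: 0.804
grasp_force: 0.0
```

Request:
{"fn": "drive_tool", "kwargs": {
  "steps": [
    [70,0.3,-0.3,-0.3,0,0,0],
    [70,0.6,-0.6,-0.3,0,0,0],
    [70,0.9,-0.9,-0.3,0,0,0],
    [70,0.9,-0.9,-0.3,0,0,0],
    [70,0.9,-0.9,-0.3,0,0,0]
  ]
}}

```text
time_s: 21.35
position: [0.3493, -0.2933, 0.2469]
tcp_rot: [[-1.0, -0.017, -0.001], [-0.017, 1.0, 0.002], [0.001, 0.002, -1.0]]
force: [0.5, 0.1, -0.4]
opening: 0.799
grasp_force: 0.0
```

```bash
python3 - <<'E'
from h import *
from rig import read_state,optics
s=read_state(); print(s["position"],s["force"].round(1),s["qvel"].round(1))
t=optics.capture("top"); c=optics.capture("scene"); W=cloud(t)
for r in((.107,.13),(.085,.102),(.05,.07)): print(r);[print(*b) for b in blobs(W,*r,(.3,.58,-.5,.0))]
t0=np.load("top0.npz")["color"]; z=lambda a,u,v:cv2.resize(a[v-25:v+25,u-25:u+25],(300,300),interpolation=cv2.INTER_CUBIC)
cv2.imwrite("pics/f.png",np.vstack([np.hstack([z(t0,407,223),z(t["color"],301,228)]),cv2.resize(c["color"][170:270,250:400],(600,300))]))
E
```

```text
[ 0.34926545 -0.29330679  0.24690538] [ 0.5  0.1 -0.4] [3.5 0.2 0.2 1.4 0.6 1.1]
(0.107, 0.13)
[301. 228.] 950 [ 0.4561 -0.1829  0.1156] [ 0.4561 -0.183 ] 30.7 [59.  59.9] 44.24 0.1156
(0.085, 0.102)
[260. 231.] 162 [ 0.4539 -0.1084  0.0918] [ 0.4539 -0.1084] 13.2 [25.3 23.9] 44.69 0.092
(0.05, 0.07)
[324. 228.] 585 [ 0.4576 -0.2219  0.0609] [ 0.4575 -0.2166] 41.3 [79.  37.1] 2.24 0.0612
[263. 232.] 674 [ 0.4536 -0.1093  0.0548] [ 0.4544 -0.1078] 37.2 [61.7 49.7] 1.95 0.0548
[283. 231.] 134 [ 0.4548 -0.1458  0.0587] [ 0.4552 -0.1444] 28.9 [57.4  7.9] 1.71 0.0589
```

View pics/f.png

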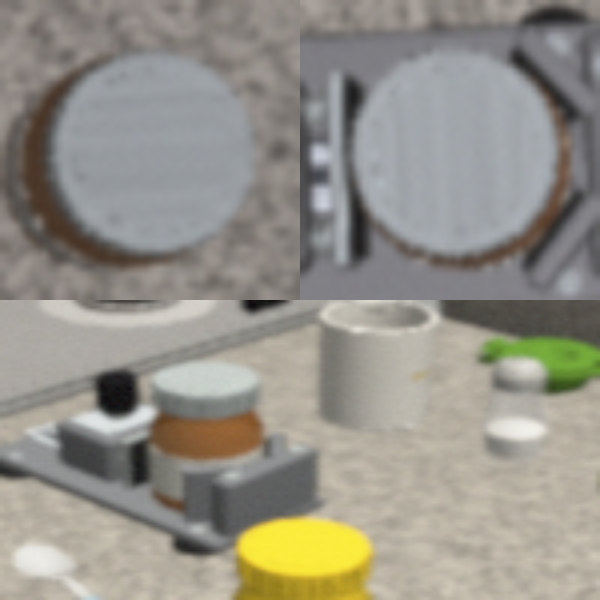

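The lid's brushed streaks have turned about 90° (horizontal before, vertical now). The jar stands seated in the V with the pad on it (pad-to-knob gap shortened about 2 mm), and the surroundings are as they were.

```bash
python3 -c "
from rig import order; print(order.hand_in())"
```

```text
the job is handed in; nothing more can be done
None
```

I clamped the jar with about 10 N of squeeze (from the wrist force), turned the lid about 89° anticlockwise, left the jar standing gripped in the clamp, and handed in at about 21 s; the interface returned no verdict.

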